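# Sort the kiln-disc tins by heft

## Robot

A 7-joint arm with a two-finger parallel gripper is mounted at the origin on the work surface. World frame = base frame: x ahead of the robot, y to its left, z up, the work surface at z = 0. Lengths are in m, angles in rad, forces in N, time in s.
With the tool pointing down it reaches from about 0.4 to 0.85 m from the base axis. Payload 4.5 kg.
Tool frame: the origin (TCP) lies at the very end of the fingers, on their centre line; the grasp point (between the pads) lies 19 mm behind it (env.hold_point_z is the distance from the TCP to the grasp point, in m); z points along the fingers, y is the line along which they close (so a half turn about z gives the same grasp; the last joint's range is limited). The gripper opens to 88 mm and grips with 3 to 60 N. Pads are 18 mm wide; open, the fingers measure 123 mm over their backs; the gripper's body (75 mm by 187 mm) begins 45 mm behind the grasp point.
Start: joints at [1.302, 0.689, -0.195, 1.565, 0.157, 0.902, -0.215], TCP at [0.186, -0.597, 0.239] pointing down, gripper open.
Joint ranges: [-3.01, 3.01], [-0.46, 2.08], [-1.47, 1.51], [0.13, 2.56], [-1, 4.14], [0.04, 2.09], [-2.66, 2.66]. Speed limits (rad/s): [2.57, 2.57, 3.14, 3.14, 3.14, 3.14, 3.14].

## Interface

Orientations are given as a 3x3 rotation matrix whose columns are the frame's x, y, z axes.
In Python, from bench import env gives the robot as it stands.
- The arm moves only by the tool carry_out, never from a script. Its argument "moves" is a list of rows, each an object with "travel": the shift along the tool's x, y, z scaled (see below), a list of three; "angular": the turn, a rotation vector about the tool's x, y, z scaled (see below), a list of three. A call has 1 to 12 rows; each row shifts and turns the commanded pose from where the row before left it, along the tool's axes as they then stand; what a row does not reach is not made up. The controller multiplies each number of a shift by 0.2 m and each number of a turn by 180 degrees. A row lasts 1/8 s, in which the tool goes at most 62.5 mm and 10.7 degrees, less where a joint would pass 70% of its speed; a pose out of reach is approached as far as the arm can. A call with a number of a shift or a turn outside -1 to 1 is refused whole. A call with a gripper value outside its range is refused whole. "jaw" is the opening, from -1 (shut) to 1 (fully open), so that 0 is half open, set as the call begins (left out, the last holds). The fingers move at their own pace and stop on an object; "force" is the grip in N (left out, the last holds). Time passes only in rows, so rows that do not move let the fingers close. It gives the time, the measured TCP pose, the force, the opening and the grip force at its end, in the units of the state.
- env.observe(): the state, without advancing time (a new reading comes with each control period).
- env.grab_frame(name): name is "scene" or "top" or "wrist"; returns the picture (400x640x3 uint8, blue, green, red); there is no depth.
- env.get_calibration(name): a dict with "vertical_fov" (degrees; the focal length in pixels is half the picture's height over the tangent of half this angle, whatever the lens; pixels are square), "cx", "cy" (the principal point, pixels), "cam_to_world" (4x4, takes a point from camera to world coordinates). Camera axes: x right, y down, z forward; pixel columns grow to the right and rows downward; lengths in m; the calibration is good to about 2 mm. The wrist camera is an equidistant fisheye: a pixel r from the principal point sees the ray r / f radians off the axis. A picture is of the moment at which its call begins: read the wrist's pose just before it. get_calibration takes no time and is no camera call; for the wrist camera it gives the pose at the moment of the call.
- env.finish_job(): hands the job in; it is judged then, once.
The state is a dict: "time": time; "joints": joint angles; "joint_vel": joint speeds; "joint_efforts": joint torques, N m; "tcp_pos": TCP position; "tcp_rot": TCP orientation; "force": force on the tool from outside, world axes, zero at the start; "torque": the same for the moment, N m; "opening": finger opening in m; "grip_force": force on a finger pad.
Only numpy, scipy, OpenCV 4.12 (cv2) and the standard library are available. Lean on these libraries where they do the work, as an engineer would, in place of code of your own. Each camera call takes 0.05 s, during which the arm holds its last target. There are 200 camera calls.

## Task

The sealed tins with handles held spare kiln discs: some are still full, some are used up, and they look alike, so heft each sound tin and set the full ones down gently in the blue tray and the empty ones in the white tray, standing upright on the tray floor and let go. Leave the dented tin with the crooked lid where it stands, and do not shift the cup or the bowl.

Things in the scene. Friction and masses are not known exactly. Their poses are not given: they have to be found in the camera images.
- tin_a_mid (a point): centre of a sealed metal tin with green lid and dark strap handle, 63 mm above its underside (overall height 126 mm); z up. The handle is a bar 50 mm long (tin's x), 12 mm wide (tin's y), 12 mm high, its centre 57 mm above this point, with 22 mm free between bar and lid; bar ends on thin posts. Full (0.45 to 0.65 kg in all) or empty (0.13 to 0.15 kg): differs every time
- tin_b_mid (a point): centre of a sealed metal tin with green lid and dark strap handle, 63 mm above its underside (overall height 126 mm); z up. The handle is a bar 50 mm long (tin's x), 12 mm wide (tin's y), 12 mm high, its centre 57 mm above this point, with 22 mm free between bar and lid; bar ends on thin posts. Full (0.45 to 0.65 kg in all) or empty (0.13 to 0.15 kg): differs every time
- tin_c_mid (a point): centre of a sealed metal tin with green lid and dark strap handle, 63 mm above its underside (overall height 126 mm); z up. The handle is a bar 50 mm long (tin's x), 12 mm wide (tin's y), 12 mm high, its centre 57 mm above this point, with 22 mm free between bar and lid; bar ends on thin posts. Full (0.45 to 0.65 kg in all) or empty (0.13 to 0.15 kg): differs every time
- tin_a: tin a again: origin at the centre of its underside; body 70 x 70 mm, lid 74 x 74 mm with its top 92 mm up; opaque, with a paper band; nothing outside shows the contents, which are rigid and may shift a few mm inside
- tin_b: tin b again: origin at the centre of its underside; body 70 x 70 mm, lid 74 x 74 mm with its top 92 mm up; opaque, with a paper band; nothing outside shows the contents, which are rigid and may shift a few mm inside
- tin_c: tin c again: origin at the centre of its underside; body 70 x 70 mm, lid 74 x 74 mm with its top 92 mm up; opaque, with a paper band; nothing outside shows the contents, which are rigid and may shift a few mm inside
- tin_dented: crushed tin of the same make, to be left alone: 70 x 70 mm, only about 100 mm high, green lid askew by some 17 degrees, handle torn down to a stub; origin at the centre of its underside
- tray_full: tray for full tins, fixed to the bench: blue, open top, 280 mm (its x) by 130 mm (its y) outside, walls 5 mm thick and 25 mm high, floor 5 mm thick; origin at the centre of the underside. Room for three tins in a row along its x, 85 mm apart.
- tray_empty: tray for empty tins, fixed to the bench: white, open top, 280 mm (its x) by 130 mm (its y) outside, walls 5 mm thick and 25 mm high, floor 5 mm thick; origin at the centre of the underside. Room for three tins in a row along its x, 85 mm apart.
- cup: green cup, 72 mm wide, 75 mm high, bystander; origin under its centre
- bowl: white bowl, 110 mm wide, 50 mm high, bystander; origin under its centre

How it is judged:
By the outcome, as a careful person would: the job done as asked, in the order asked, and still so for the second after the job is handed in, with the robot touching nothing.
It also fails if it takes over 67 s, if anything falls off the work surface, if the arm or the gripper's body presses on something with over 40 N, if the wrist force passes 120 N, or if a joint passes its speed limit or range.

## Working session

There is one attempt and no reset: what is moved stays moved. The work goes in short steps, Python scripts to look and compute and a tool call to move; the robot and the scene stay as the last step left them, time stands still between calls to the robot, and variables do not carry over. Pictures are saved under pics/ and viewed, at most 10 in all, crops included, and the job is handed in when it is done.

Besides the shell and the picture viewer there is one more tool, called after ">>>" by a JSON object that holds its "method" and its "body", one argument or row to a line. carry_out: Moves the arm, as the interface text tells. Shifts and turns lie within -1 to 1; 1 stands for 0.2 m of shift or 180 degrees of turn. Its arguments: {"type":"object","properties":{"moves":{"type":"array"},"jaw":{"type":"number"},"force":{"type":"number"}},"required":["moves"]}

```bash
ls; mkdir -p pics
python3 - <<'E'
from bench import env
import cv2,numpy as np
np.set_printoptions(precision=4,suppress=True)
for n in("top","scene"):
    cv2.imwrite(f"pics/{n}0.png",env.grab_frame(n)); print(n,env.get_calibration(n))
print(env.observe(),env.hold_point_z)
E
```

```text
pics
top {'vertical_fov': 44.873876581318505, 'cx': 315.589413196265, 'cy': 197.5164448472666, 'cam_to_world': array([[ 0.0012, -0.986 ,  0.1666,  0.4288],
       [-0.9996,  0.0038,  0.0297, -0.015 ],
       [-0.0299, -0.1666, -0.9856,  1.0124],
       [ 0.    ,  0.    ,  0.    ,  1.    ]])}
scene {'vertical_fov': 56.611559778865455, 'cx': 318.60946526665265, 'cy': 199.68195415748454, 'cam_to_world': array([[-0.8541,  0.3539, -0.3811,  0.9915],
       [ 0.5198,  0.555 , -0.6494,  0.6488],
       [-0.0183, -0.7528, -0.658 ,  0.7262],
       [ 0.    ,  0.    ,  0.    ,  1.    ]])}
{'time': 0.1, 'joints': array([ 1.3018,  0.6899, -0.1946,  1.5662,  0.1573,  0.9025, -0.2151]), 'joint_vel': array([ 0.0011, -0.0017, -0.0013, -0.0039, -0.    , -0.0009,  0.0007]), 'joint_efforts': array([ -0.0028, -52.8506,  -1.2711, -15.3836,  -0.0525,   0.002 ,
         0.    ]), 'tcp_pos': array([ 0.1862, -0.596 ,  0.238 ]), 'tcp_rot': array([[ 0.9545,  0.2983, -0.0006],
       [ 0.2983, -0.9545,  0.0015],
       [-0.0001, -0.0016, -1.    ]]), 'force': array([ 0.3533,  0.2051, -0.3903]), 'torque': array([ 0.054 , -0.0159,  0.004 ]), 'grip_force': 0.0, 'opening': 0.08785144543522917} 0.0187
```

View pics/top0.png

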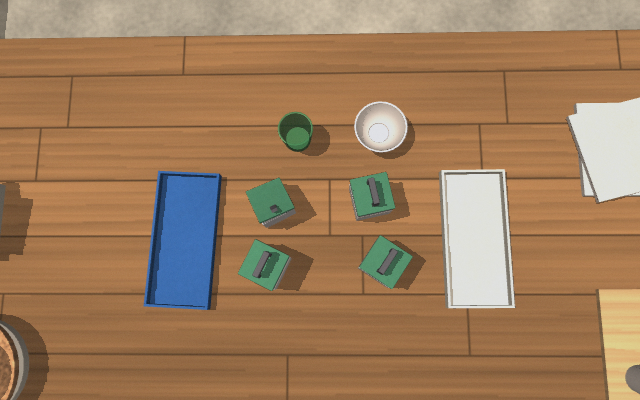

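View pics/scene0.png

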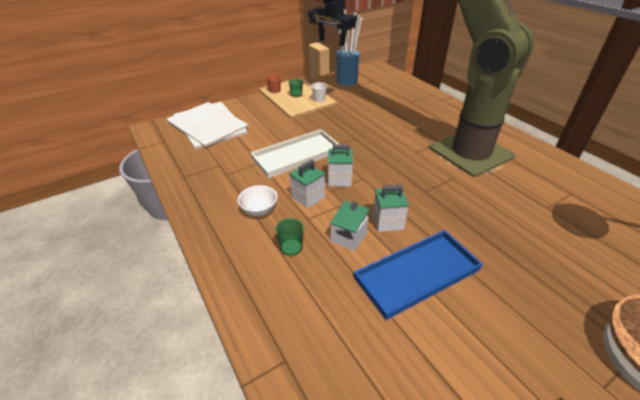

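```bash
cat > h.py <<'E'
from bench import env
import cv2,numpy as np
np.set_printoptions(precision=4,suppress=True)
def cal(n):
    c=env.get_calibration(n); return c,200/np.tan(np.radians(c["vertical_fov"]/2))
def p2w(n,uv,z):
    c,f=cal(n); T=c["cam_to_world"]
    out=[]
    for u,v in np.atleast_2d(uv):
        d=T[:3,:3]@np.array([(u-c["cx"])/f,(v-c["cy"])/f,1]); o=T[:3,3]
        out.append((o+d*(z-o[2])/d[2])[:2])
    return np.array(out)
def rot(yaw):  # tool down, tool x at yaw
    c,s=np.cos(yaw),np.sin(yaw); return np.array([[c,s,0],[s,-c,0],[0,0,-1]])
def delta(pos,yaw,o=None,half=True):
    """scaled travel (tool axes) and turn to reach pos,yaw."""
    from scipy.spatial.transform import Rotation as R
    o=o or env.observe(); t=o["tcp_rot"].T@(np.array(pos)-o["tcp_pos"])/.2
    best=min((R.from_matrix(o["tcp_rot"].T@rot(yaw+k*np.pi)).as_rotvec()/np.pi for k in((0,1) if half else (0,))),key=np.linalg.norm)
    return t,best
E
python3 - <<'E'
from h import *
im=cv2.imread("pics/top0.png"); hsv=cv2.cvtColor(im,cv2.COLOR_BGR2HSV)
g=cv2.inRange(hsv,(60,80,40),(90,255,255)); 
for name,(u,v) in dict(P=(263,264),Q=(374,192),R=(388,262),D=(271,203)).items():
    m=np.zeros_like(g); cv2.circle(m,(u,v),34,255,-1)
    cs,_=cv2.findContours(g&m,cv2.RETR_EXTERNAL,cv2.CHAIN_APPROX_NONE); c=max(cs,key=cv2.contourArea)
    W=p2w("top",c[:,0],.092); r=cv2.minAreaRect(W.astype(np.float32)*1000)
    hull=np.zeros_like(g); cv2.fillPoly(hull,[cv2.convexHull(c)],255)
    d=cv2.inRange(hsv,(0,0,0),(180,110,75))&cv2.dilate(hull,np.ones((3,3)))
    n,l,s,_=cv2.connectedComponentsWithStats(d); k=1+np.argmax(s[1:,4])
    ys,xs=np.where(l==k); H=p2w("top",np.c_[xs,ys],.126); h=cv2.minAreaRect(H.astype(np.float32)*1000)
    q=H-H.mean(0); ax=np.linalg.svd(q,full_matrices=False)[2][0]
    print(name,"lid",r,"handle",h,s[k,4],"mean",H.mean(0),"yaw",np.degrees(np.arctan2(ax[1],ax[0])))
for n,m in(("blue",cv2.inRange(hsv,(100,120,50),(125,255,255))),("white",cv2.inRange(hsv,(0,0,140),(180,60,255)))):
    m[:,:130]=0; m[:,540:]=0; m[:160]=0
    cs,_=cv2.findContours(m,cv2.RETR_EXTERNAL,cv2.CHAIN_APPROX_NONE); c=max(cs,key=cv2.contourArea)
    print(n,cv2.minAreaRect(p2w("top",c[:,0],.025).astype(np.float32)*1000))
cv2.imwrite("pics/crop0.png",cv2.resize(im[160:300,225:425],None,fx=4,fy=4,interpolation=cv2.INTER_CUBIC))
E
```

```text
P lid ((456.4601135253906, 112.02376556396484), (72.25618743896484, 71.93963623046875), 63.72907257080078) handle ((454.333740234375, 104.6221923828125), (7.267976760864258, 48.322914123535156), 67.17923736572266) 39 mean [0.4555 0.1049] yaw 154.0674406762723
Q lid ((591.7362670898438, -95.31201171875), (72.83502960205078, 72.58391571044922), 12.419866561889648) handle ((565.545166015625, -98.55531311035156), (12.701106071472168, 7.07732629776001), 80.16275024414062) 22 mean [ 0.566  -0.0982] yaw -87.7888652736056
R lid ((462.209228515625, -118.64411926269531), (72.43663024902344, 72.470703125), 56.28968048095703) handle ((442.5916442871094, -103.00804901123047), (11.877769470214844, 5.666727542877197), 25.779621124267578) 12 mean [ 0.4434 -0.1027] yaw -140.55844431435887
D lid ((580.9249877929688, 101.58765411376953), (68.51565551757812, 72.30997467041016), 24.07823371887207) handle ((561.8764038085938, 91.13566589355469), (5.066484451293945, 11.592098236083984), 26.77315902709961) 20 mean [0.5617 0.0912] yaw 114.59903021133293
blue ((512.0038452148438, 287.3937683105469), (134.34263610839844, 278.2928466796875), 87.08482360839844)
white ((514.583984375, -310.9906005859375), (278.99066162109375, 131.37181091308594), 0.4720757305622101)
```

View pics/crop0.png

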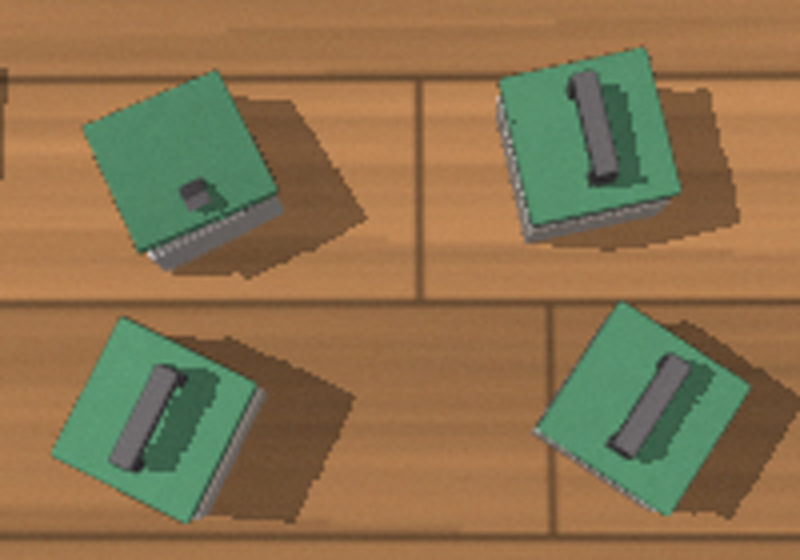

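The crop shows the dented tin top-left (stub handle), and three sound tins: P lower-left, bar centre ≈ (262,264.5) in the full image; Q upper-right ≈ (373.6,192); R lower-right ≈ (388,261.5). The cup is at (297,133) and the bowl at (381,128).

Run:
```python
from h import *
print(p2w("top",[(262,264.5),(373.6,192),(388,261.5)],.126))
print(p2w("top",[(297,133),(381,128)],.05))
for t,y in(((.462,-.119,.2),-33.7),):
    print(delta(t,np.radians(y)))
```

```text
[[ 0.4554  0.1092]
 [ 0.5886 -0.0959]
 [ 0.4608 -0.1194]]
[[ 0.7268  0.0526]
 [ 0.7361 -0.1205]]
(array([ 2.0278, -1.865 ,  0.1929]), array([-0.0005,  0.0003,  0.2836]))
```

>>> {"method": "carry_out", "body": {
  "moves": [
    {"travel": [0.184, -0.17, 0], "angular": [0, 0, 0]},
    {"travel": [0.184, -0.17, 0], "angular": [0, 0, 0]},
    {"travel": [0.184, -0.17, 0], "angular": [0, 0, 0]},
    {"travel": [0.184, -0.17, 0], "angular": [0, 0, 0]},
    {"travel": [0.184, -0.17, 0], "angular": [0, 0, 0]},
    {"travel": [0.184, -0.17, 0], "angular": [0, 0, 0]},
    {"travel": [0.184, -0.17, 0], "angular": [0, 0, 0]},
    {"travel": [0.184, -0.17, 0], "angular": [0, 0, 0]},
    {"travel": [0.184, -0.17, 0], "angular": [0, 0, 0]},
    {"travel": [0.184, -0.17, 0], "angular": [0, 0, 0]},
    {"travel": [0.184, -0.17, 0], "angular": [0, 0, 0]}
  ],
  "jaw": 0,
  "force": 40
}}

```text
time: 1.48
tcp_pos: [0.4617, -0.1174, 0.2386]
tcp_rot: [[0.955, 0.298, -0.0], [0.298, -0.955, -0.0], [-0.0, 0.0, -1.0]]
force: [0.7, 0.1, 0.8]
opening: 0.044
grip_force: 0.0
```

>>> {"method": "carry_out", "body": {
  "moves": [
    {"travel": [0, 0, 0.03], "angular": [0, 0, 0.057]},
    {"travel": [0, 0, 0.03], "angular": [0, 0, 0.057]},
    {"travel": [0, 0, 0.03], "angular": [0, 0, 0.057]},
    {"travel": [0, 0, 0.03], "angular": [0, 0, 0.057]},
    {"travel": [0, 0, 0.03], "angular": [0, 0, 0.056]},
    {"travel": [0, 0, 0], "angular": [0, 0, 0]},
    {"travel": [0, 0, 0], "angular": [0, 0, 0]},
    {"travel": [0, 0, 0], "angular": [0, 0, 0]}
  ]
}}

```text
time: 2.48
tcp_pos: [0.4614, -0.1189, 0.2089]
tcp_rot: [[0.832, -0.555, 0.0], [-0.555, -0.832, 0.0], [0.0, -0.0, -1.0]]
force: [0.1, -0.2, 0.1]
opening: 0.0441
grip_force: 0.0
```

Run:
```python
from h import *
o=env.observe(); c=env.get_calibration("wrist"); im=env.grab_frame("wrist"); cv2.imwrite("pics/w1.png",im)
print(o["time"],o["tcp_pos"],o["force"],o["joints"],o["opening"]); print(c)
print(delta((.462,-.119,.101),np.radians(-33.7)))
T=np.linalg.inv(c["cam_to_world"]);f=200/np.tan(np.radians(c["vertical_fov"]/2))
yw=np.radians(-33.7)
for s in(-25,0,25):
    p=T[:3]@np.array([.462+s/1000*np.cos(yw),-.119+s/1000*np.sin(yw),.126,1])
    r=np.hypot(p[0],p[1]); th=np.arctan2(r,p[2]); print(s,c["cx"]+f*th*p[0]/r,c["cy"]+f*th*p[1]/r)
```

```text
2.475 [ 0.4614 -0.1189  0.2089] [ 0.1449 -0.151   0.0966] [ 0.0759  0.5512  0.1237  2.0454 -0.124   0.5514 -1.8716] 0.04407547176415154
{'vertical_fov': 65.70646984690485, 'cx': 323.258583806223, 'cy': 203.30955682893602, 'cam_to_world': array([[-0.5555, -0.8038, -0.2129,  0.5157],
       [-0.8315,  0.5371,  0.1419, -0.1561],
       [ 0.0003,  0.2558, -0.9667,  0.3557],
       [ 0.    ,  0.    ,  0.    ,  1.    ]])}
(array([ 0.0025, -0.0015,  0.5397]), array([-0.0001, -0.0001, -0.    ]))
-25 321.9662038388532 239.1300823358625
0 321.8992332042777 208.90038177956177
25 321.83783795692386 176.9024745489011
```

View pics/w1.png

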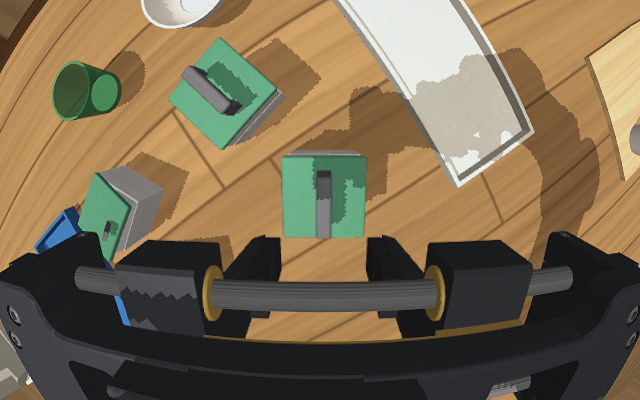

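The wrist view shows R's bar at u≈323, v 172–237, which matches the predicted position. Descending and gripping.

>>> {"method": "carry_out", "body": {
  "moves": [
    {"travel": [0.003, -0.001, 0.15], "angular": [0, 0, 0]},
    {"travel": [0, 0, 0.15], "angular": [0, 0, 0]},
    {"travel": [0, 0, 0.1], "angular": [0, 0, 0]},
    {"travel": [0, 0, 0.08], "angular": [0, 0, 0]},
    {"travel": [0, 0, 0.06], "angular": [0, 0, 0]},
    {"travel": [0, 0, 0], "angular": [0, 0, 0]},
    {"travel": [0, 0, 0], "angular": [0, 0, 0]}
  ]
}}

```text
time: 3.4
tcp_pos: [0.4622, -0.1192, 0.1012]
tcp_rot: [[0.831, -0.556, 0.001], [-0.556, -0.831, -0.0], [0.001, -0.0, -1.0]]
force: [-0.4, -0.4, 0.3]
opening: 0.0443
grip_force: 0.0
```

>>> {"method": "carry_out", "body": {
  "moves": [
    {"travel": [0, 0, 0], "angular": [0, 0, 0]},
    {"travel": [0, 0, 0], "angular": [0, 0, 0]},
    {"travel": [0, 0, 0], "angular": [0, 0, 0]},
    {"travel": [0, 0, 0], "angular": [0, 0, 0]},
    {"travel": [0, 0, 0], "angular": [0, 0, 0]}
  ],
  "jaw": -1,
  "force": 40
}}

```text
time: 4.03
tcp_pos: [0.4618, -0.1193, 0.1008]
tcp_rot: [[0.831, -0.556, 0.0], [-0.556, -0.831, -0.0], [0.0, 0.0, -1.0]]
force: [0.2, -0.2, 1.9]
opening: 0.0112
grip_force: 40.0
```

>>> {"method": "carry_out", "body": {
  "moves": [
    {"travel": [0, 0, -0.05], "angular": [0, 0, 0]},
    {"travel": [0, 0, -0.1], "angular": [0, 0, 0]},
    {"travel": [0, 0, -0.15], "angular": [0, 0, 0]},
    {"travel": [0, 0, -0.15], "angular": [0, 0, 0]},
    {"travel": [0, 0, -0.05], "angular": [0, 0, 0]},
    {"travel": [0, 0, 0], "angular": [0, 0, 0]},
    {"travel": [0, 0, 0], "angular": [0, 0, 0]},
    {"travel": [0, 0, 0], "angular": [0, 0, 0]},
    {"travel": [0, 0, 0], "angular": [0, 0, 0]}
  ]
}}

```text
time: 5.15
tcp_pos: [0.4615, -0.119, 0.2001]
tcp_rot: [[0.831, -0.556, -0.001], [-0.556, -0.831, 0.0], [-0.001, 0.001, -1.0]]
force: [-0.0, -0.2, -1.7]
opening: 0.0112
grip_force: 40.0
```

Run:
```python
from h import *
o=env.observe(); print(o["tcp_pos"],o["force"],o["torque"],o["opening"],o["joints"])
print(delta((.515,-.396,.2),0,half=False)); print(delta((.515,.372,.2),0,half=False))
```

```text
[ 0.4615 -0.119   0.2001] [-0.002  -0.1976 -1.748 ] [ 0.0733  0.0683 -0.0142] 0.01122244136699533 [ 0.0766  0.5672  0.1232  2.0528 -0.1307  0.5301 -1.8666]
(array([0.9922, 1.0026, 0.    ]), array([ 0.0001,  0.0004, -0.1876]))
(array([-1.1425, -2.1894,  0.0006]), array([ 0.0001,  0.0004, -0.1876]))
```

R weighs about 1.75 N, so it is empty and goes in the white tray's far slot.

>>> {"method": "carry_out", "body": {
  "moves": [
    {"travel": [0.22, 0.084, -0.04], "angular": [0, 0, 0]},
    {"travel": [0.22, 0.084, -0.04], "angular": [0, 0, 0]},
    {"travel": [0.22, 0.084, 0], "angular": [0, 0, 0]},
    {"travel": [0.22, 0.084, 0], "angular": [0, 0, 0]},
    {"travel": [0.22, 0.084, 0], "angular": [0, 0, 0]},
    {"travel": [0, 0, 0.08], "angular": [0, 0, -0.047]},
    {"travel": [0, 0, 0.08], "angular": [0, 0, -0.047]},
    {"travel": [0, 0, 0.08], "angular": [0, 0, -0.047]},
    {"travel": [0, 0, 0.08], "angular": [0, 0, -0.047]},
    {"travel": [0, 0, 0], "angular": [0, 0, 0]},
    {"travel": [0, 0, 0], "angular": [0, 0, 0]},
    {"travel": [0, 0, 0], "angular": [0, 0, 0]}
  ]
}}

```text
time: 6.65
tcp_pos: [0.5985, -0.3114, 0.1535]
tcp_rot: [[1.0, -0.0, 0.001], [-0.0, -1.0, -0.001], [0.001, 0.001, -1.0]]
force: [-0.2, -0.3, -1.2]
opening: 0.0111
grip_force: 40.0
```

>>> {"method": "carry_out", "body": {
  "moves": [
    {"travel": [0, 0, 0.08], "angular": [0, 0, 0]},
    {"travel": [0, 0, 0.06], "angular": [0, 0, 0]},
    {"travel": [0, 0, 0.04], "angular": [0, 0, 0]},
    {"travel": [0, 0, 0.025], "angular": [0, 0, 0]},
    {"travel": [0, 0, 0.015], "angular": [0, 0, 0]},
    {"travel": [0, 0, 0.006], "angular": [0, 0, 0]},
    {"travel": [0, 0, 0.006], "angular": [0, 0, 0]},
    {"travel": [0, 0, 0.006], "angular": [0, 0, 0]},
    {"travel": [0, 0, 0], "angular": [0, 0, 0]},
    {"travel": [0, 0, 0], "angular": [0, 0, 0]},
    {"travel": [0, 0, 0], "angular": [0, 0, 0]}
  ]
}}

```text
time: 8.02
tcp_pos: [0.5983, -0.3114, 0.1059]
tcp_rot: [[1.0, 0.001, 0.001], [0.001, -1.0, -0.001], [0.001, 0.001, -1.0]]
force: [-1.6, 0.2, 5.8]
opening: 0.0109
grip_force: 40.0
```

>>> {"method": "carry_out", "body": {
  "moves": [
    {"travel": [0, 0, 0], "angular": [0, 0, 0]},
    {"travel": [0, 0, 0], "angular": [0, 0, 0]},
    {"travel": [0, 0, 0], "angular": [0, 0, 0]},
    {"travel": [0, 0, -0.05], "angular": [0, 0, 0]},
    {"travel": [0, 0, -0.1], "angular": [0, 0, 0]},
    {"travel": [0, 0, -0.2], "angular": [0, 0, 0]},
    {"travel": [0, 0, -0.2], "angular": [0, 0, 0]},
    {"travel": [0, 0, 0], "angular": [0, 0, 0]}
  ],
  "jaw": 0
}}

```text
time: 9.02
tcp_pos: [0.6007, -0.3125, 0.2207]
tcp_rot: [[1.0, 0.001, 0.009], [0.001, -1.0, -0.004], [0.009, 0.004, -1.0]]
force: [-0.4, 0.5, -0.3]
opening: 0.0442
grip_force: 0.0
```

Run:
```python
from h import *
print(delta((.590,-.0955,.2),np.radians(12.4)))
```

```text
(array([-0.0534, -1.0855,  0.0985]), array([ 0.0016, -0.0027, -0.0686]))
```

>>> {"method": "carry_out", "body": {
  "moves": [
    {"travel": [-0.01, -0.216, 0], "angular": [0, 0, 0]},
    {"travel": [-0.01, -0.216, 0], "angular": [0, 0, 0]},
    {"travel": [-0.01, -0.216, 0], "angular": [0, 0, 0]},
    {"travel": [-0.01, -0.216, 0], "angular": [0, 0, 0]},
    {"travel": [-0.004, -0.216, 0], "angular": [0, 0, 0]},
    {"travel": [0, 0, 0], "angular": [0, 0, -0.034]},
    {"travel": [0, 0, 0], "angular": [0, 0, -0.034]},
    {"travel": [0, 0, 0], "angular": [0, 0, 0]},
    {"travel": [0, 0, 0], "angular": [0, 0, 0]},
    {"travel": [0, 0, 0], "angular": [0, 0, 0]}
  ]
}}

```text
time: 10.28
tcp_pos: [0.5889, -0.0953, 0.2151]
tcp_rot: [[0.977, 0.212, -0.0], [0.212, -0.977, -0.0], [-0.0, 0.0, -1.0]]
force: [-0.5, 0.8, 0.5]
opening: 0.0442
grip_force: 0.0
```

Run:
```python
from h import *
o=env.observe();print(o["force"],delta((.590,-.0955,.101),np.radians(12.4)))
```

```text
[-0.4598  0.7931  0.4675] (array([0.0052, 0.0022, 0.5705]), array([ 0.    ,  0.    , -0.0009]))
```

>>> {"method": "carry_out", "body": {
  "moves": [
    {"travel": [0.005, 0.002, 0.18], "angular": [0, 0, 0]},
    {"travel": [0, 0, 0.15], "angular": [0, 0, 0]},
    {"travel": [0, 0, 0.1], "angular": [0, 0, 0]},
    {"travel": [0, 0, 0.08], "angular": [0, 0, 0]},
    {"travel": [0, 0, 0.06], "angular": [0, 0, 0]},
    {"travel": [0, 0, 0], "angular": [0, 0, 0]},
    {"travel": [0, 0, 0], "angular": [0, 0, 0]}
  ]
}}

```text
time: 11.15
tcp_pos: [0.5906, -0.0954, 0.1017]
tcp_rot: [[0.977, 0.213, 0.001], [0.213, -0.977, -0.0], [0.001, 0.0, -1.0]]
force: [0.6, -0.3, -0.1]
opening: 0.0439
grip_force: 0.0
```

>>> {"method": "carry_out", "body": {
  "moves": [
    {"travel": [0, 0, 0], "angular": [0, 0, 0]},
    {"travel": [0, 0, 0], "angular": [0, 0, 0]},
    {"travel": [0, 0, 0], "angular": [0, 0, 0]},
    {"travel": [0, 0, 0], "angular": [0, 0, 0]},
    {"travel": [0, 0, 0], "angular": [0, 0, 0]}
  ],
  "jaw": -1,
  "force": 40
}}

```text
time: 11.78
tcp_pos: [0.5903, -0.0959, 0.1013]
tcp_rot: [[0.977, 0.213, 0.001], [0.213, -0.977, -0.001], [0.0, 0.001, -1.0]]
force: [0.5, -1.1, 0.6]
opening: 0.0112
grip_force: 40.0
```

>>> {"method": "carry_out", "body": {
  "moves": [
    {"travel": [0, 0, -0.05], "angular": [0, 0, 0]},
    {"travel": [0, 0, -0.1], "angular": [0, 0, 0]},
    {"travel": [0, 0, -0.15], "angular": [0, 0, 0]},
    {"travel": [0, 0, -0.15], "angular": [0, 0, 0]},
    {"travel": [0, 0, -0.05], "angular": [0, 0, 0]},
    {"travel": [0, 0, 0], "angular": [0, 0, 0]},
    {"travel": [0, 0, 0], "angular": [0, 0, 0]},
    {"travel": [0, 0, 0], "angular": [0, 0, 0]},
    {"travel": [0, 0, 0], "angular": [0, 0, 0]}
  ]
}}

```text
time: 12.9
tcp_pos: [0.5897, -0.0953, 0.2004]
tcp_rot: [[0.977, 0.213, -0.001], [0.213, -0.977, 0.0], [-0.001, -0.0, -1.0]]
force: [-0.4, 0.7, -5.7]
opening: 0.0113
grip_force: 40.0
```

Run:
```python
from h import *
o=env.observe(); print(o["tcp_pos"],o["force"],o["torque"],o["opening"],o["joints"])
print(delta((.515,-.311,.2),0,half=False)); print(delta((.597,.282,.27),np.radians(-2.5),half=False))
```

```text
[ 0.5897 -0.0953  0.2004] [-0.4238  0.7106 -5.7149] [-0.0251  0.0337 -0.0083] 0.011319997188396668 [ 0.1364  0.6964 -0.0929  1.6939  0.0868  0.7565 -1.3541]
(array([-0.5949,  0.974 ,  0.0024]), array([-0.0001,  0.0004,  0.0684]))
(array([ 0.4376, -1.8354, -0.3479]), array([-0.0001,  0.0004,  0.0823]))
```

Q weighs about 5.7 N, so it is full and goes in the blue tray, carried high over the dented tin.

>>> {"method": "carry_out", "body": {
  "moves": [
    {"travel": [0, 0, -0.12], "angular": [0, 0, 0]},
    {"travel": [0.049, -0.206, -0.12], "angular": [0, 0, 0]},
    {"travel": [0.049, -0.206, -0.12], "angular": [0, 0, 0]},
    {"travel": [0.049, -0.206, 0], "angular": [0, 0, 0]},
    {"travel": [0.049, -0.206, 0], "angular": [0, 0, 0]},
    {"travel": [0.049, -0.206, 0], "angular": [0, 0, 0]},
    {"travel": [0.049, -0.206, 0], "angular": [0, 0, 0]},
    {"travel": [0.049, -0.206, 0], "angular": [0, 0, 0]},
    {"travel": [0.049, -0.206, 0], "angular": [0, 0, 0]},
    {"travel": [0.047, -0.2, 0], "angular": [0, 0, 0]},
    {"travel": [0, 0, 0], "angular": [0, 0, 0.041]},
    {"travel": [0, 0, 0], "angular": [0, 0, 0.041]}
  ]
}}

```text
time: 14.4
tcp_pos: [0.5964, 0.2851, 0.2723]
tcp_rot: [[0.999, -0.045, -0.001], [-0.045, -0.999, -0.001], [-0.001, 0.001, -1.0]]
force: [-0.4, 0.8, -5.0]
opening: 0.0113
grip_force: 40.0
```

>>> {"method": "carry_out", "body": {
  "moves": [
    {"travel": [0, 0, 0.15], "angular": [0, 0, 0]},
    {"travel": [0, 0, 0.2], "angular": [0, 0, 0]},
    {"travel": [0, 0, 0.15], "angular": [0, 0, 0]},
    {"travel": [0, 0, 0.1], "angular": [0, 0, 0]},
    {"travel": [0, 0, 0], "angular": [0, 0, 0]},
    {"travel": [0, 0, 0], "angular": [0, 0, 0]},
    {"travel": [0, 0, 0], "angular": [0, 0, 0]}
  ]
}}

```text
time: 15.28
tcp_pos: [0.5979, 0.2849, 0.1544]
tcp_rot: [[0.999, -0.043, 0.002], [-0.043, -0.999, 0.001], [0.002, -0.001, -1.0]]
force: [0.4, 0.4, -5.3]
opening: 0.0112
grip_force: 40.0
```

>>> {"method": "carry_out", "body": {
  "moves": [
    {"travel": [0, 0, 0.08], "angular": [0, 0, 0]},
    {"travel": [0, 0, 0.06], "angular": [0, 0, 0]},
    {"travel": [0, 0, 0.04], "angular": [0, 0, 0]},
    {"travel": [0, 0, 0.025], "angular": [0, 0, 0]},
    {"travel": [0, 0, 0.015], "angular": [0, 0, 0]},
    {"travel": [0, 0, 0.006], "angular": [0, 0, 0]},
    {"travel": [0, 0, 0.006], "angular": [0, 0, 0]},
    {"travel": [0, 0, 0.006], "angular": [0, 0, 0]},
    {"travel": [0, 0, 0.004], "angular": [0, 0, 0]},
    {"travel": [0, 0, 0], "angular": [0, 0, 0]},
    {"travel": [0, 0, 0], "angular": [0, 0, 0]}
  ]
}}

```text
time: 16.65
tcp_pos: [0.5974, 0.2843, 0.1062]
tcp_rot: [[0.999, -0.043, 0.001], [-0.043, -0.999, 0.0], [0.001, -0.0, -1.0]]
force: [-3.0, -2.2, 5.7]
opening: 0.0106
grip_force: 40.0
```

>>> {"method": "carry_out", "body": {
  "moves": [
    {"travel": [0, 0, 0], "angular": [0, 0, 0]},
    {"travel": [0, 0, 0], "angular": [0, 0, 0]},
    {"travel": [0, 0, 0], "angular": [0, 0, 0]},
    {"travel": [0, 0, -0.05], "angular": [0, 0, 0]},
    {"travel": [0, 0, -0.1], "angular": [0, 0, 0]},
    {"travel": [0, 0, -0.2], "angular": [0, 0, 0]},
    {"travel": [0, 0, -0.2], "angular": [0, 0, 0]},
    {"travel": [0, 0, 0], "angular": [0, 0, 0]},
    {"travel": [0, 0, 0], "angular": [0, 0, 0]},
    {"travel": [0, 0, 0], "angular": [0, 0, 0]}
  ],
  "jaw": 0
}}

```text
time: 17.9
tcp_pos: [0.5962, 0.2841, 0.2136]
tcp_rot: [[0.999, -0.043, -0.002], [-0.043, -0.999, -0.001], [-0.002, 0.001, -1.0]]
force: [0.4, 0.4, -0.2]
opening: 0.0438
grip_force: 0.0
```

Run:
```python
from h import *
o=env.observe(); print(o["tcp_pos"],o["force"],o["joints"][6])
print(delta((.456,.111,.216),np.radians(-26.3)))
```

```text
[0.5962 0.2841 0.2136] [ 0.4218  0.4398 -0.167 ] -2.123799857863324
(array([-0.6636,  0.8946, -0.0093]), array([0.0005, 0.0006, 0.1325]))
```

>>> {"method": "carry_out", "body": {
  "moves": [
    {"travel": [-0.111, 0.149, 0], "angular": [0, 0, 0]},
    {"travel": [-0.111, 0.149, 0], "angular": [0, 0, 0]},
    {"travel": [-0.111, 0.149, 0], "angular": [0, 0, 0]},
    {"travel": [-0.111, 0.149, 0], "angular": [0, 0, 0]},
    {"travel": [-0.111, 0.149, 0], "angular": [0, 0, 0]},
    {"travel": [-0.111, 0.149, 0], "angular": [0, 0, 0]},
    {"travel": [0, 0, 0], "angular": [0, 0, 0.044]},
    {"travel": [0, 0, 0], "angular": [0, 0, 0.044]},
    {"travel": [0, 0, 0], "angular": [0, 0, 0.044]},
    {"travel": [0, 0, 0], "angular": [0, 0, 0]},
    {"travel": [0, 0, 0], "angular": [0, 0, 0]},
    {"travel": [0, 0, 0], "angular": [0, 0, 0]}
  ]
}}

```text
time: 19.4
tcp_pos: [0.4562, 0.1115, 0.2145]
tcp_rot: [[0.898, -0.441, -0.0], [-0.441, -0.898, -0.0], [-0.0, 0.0, -1.0]]
force: [-0.1, 0.6, 0.2]
opening: 0.0445
grip_force: 0.0
```

Run:
```python
from h import *
o=env.observe();print(o["force"],o["joints"],delta((.456,.111,.101),np.radians(-26.3)))
```

```text
[-0.0599  0.6158  0.1539] [-0.4047  0.5334  0.1026  2.0565 -0.0989  0.5566 -2.2592] (array([0.0005, 0.0026, 0.5677]), array([0.0001, 0.0001, 0.0009]))
```

>>> {"method": "carry_out", "body": {
  "moves": [
    {"travel": [0, 0.002, 0.18], "angular": [0, 0, 0]},
    {"travel": [0, 0, 0.15], "angular": [0, 0, 0]},
    {"travel": [0, 0, 0.1], "angular": [0, 0, 0]},
    {"travel": [0, 0, 0.08], "angular": [0, 0, 0]},
    {"travel": [0, 0, 0.058], "angular": [0, 0, 0]},
    {"travel": [0, 0, 0], "angular": [0, 0, 0]},
    {"travel": [0, 0, 0], "angular": [0, 0, 0]}
  ]
}}

```text
time: 20.27
tcp_pos: [0.4564, 0.1112, 0.1015]
tcp_rot: [[0.897, -0.442, 0.001], [-0.442, -0.897, 0.0], [0.001, -0.0, -1.0]]
force: [-0.3, 0.1, 0.5]
opening: 0.044
grip_force: 0.0
```

>>> {"method": "carry_out", "body": {
  "moves": [
    {"travel": [0, 0, 0], "angular": [0, 0, 0]},
    {"travel": [0, 0, 0], "angular": [0, 0, 0]},
    {"travel": [0, 0, 0], "angular": [0, 0, 0]},
    {"travel": [0, 0, 0], "angular": [0, 0, 0]},
    {"travel": [0, 0, 0], "angular": [0, 0, 0]}
  ],
  "jaw": -1,
  "force": 40
}}

```text
time: 20.9
tcp_pos: [0.4565, 0.1117, 0.1012]
tcp_rot: [[0.897, -0.441, 0.001], [-0.441, -0.897, 0.001], [0.001, -0.001, -1.0]]
force: [0.7, 1.3, 1.8]
opening: 0.011
grip_force: 40.0
```

>>> {"method": "carry_out", "body": {
  "moves": [
    {"travel": [0, 0, -0.05], "angular": [0, 0, 0]},
    {"travel": [0, 0, -0.1], "angular": [0, 0, 0]},
    {"travel": [0, 0, -0.15], "angular": [0, 0, 0]},
    {"travel": [0, 0, -0.15], "angular": [0, 0, 0]},
    {"travel": [0, 0, -0.05], "angular": [0, 0, 0]},
    {"travel": [0, 0, 0], "angular": [0, 0, 0]},
    {"travel": [0, 0, 0], "angular": [0, 0, 0]},
    {"travel": [0, 0, 0], "angular": [0, 0, 0]},
    {"travel": [0, 0, 0], "angular": [0, 0, 0]}
  ]
}}

```text
time: 22.02
tcp_pos: [0.4558, 0.111, 0.2005]
tcp_rot: [[0.897, -0.442, -0.001], [-0.442, -0.897, -0.001], [-0.001, 0.001, -1.0]]
force: [0.4, 0.8, -4.6]
opening: 0.011
grip_force: 40.0
```

Run:
```python
from h import *
o=env.observe(); print(o["tcp_pos"],o["force"],o["torque"],o["opening"],o["joints"])
print(delta((.450,-.311,.2),0,half=False)); print(delta((.450,.290,.2),np.radians(-2.5),half=False))
```

```text
[0.4558 0.111  0.2005] [ 0.3712  0.8194 -4.6426] [ 0.013  -0.0273  0.002 ] 0.011049499778988964 [-0.4016  0.5576  0.0996  2.0723 -0.1063  0.5178 -2.2527]
(array([0.9061, 1.9059, 0.0036]), array([ 0.0003,  0.0004, -0.1456]))
(array([-0.4211, -0.7901,  0.002 ]), array([ 0.0003,  0.0004, -0.1317]))
```

P weighs about 4.6 N, so it is full and goes in the blue tray's near slot.

>>> {"method": "carry_out", "body": {
  "moves": [
    {"travel": [-0.105, -0.198, 0], "angular": [0, 0, 0]},
    {"travel": [-0.105, -0.198, 0], "angular": [0, 0, 0]},
    {"travel": [-0.105, -0.198, 0], "angular": [0, 0, 0]},
    {"travel": [-0.105, -0.198, 0], "angular": [0, 0, 0]},
    {"travel": [0, 0, 0.05], "angular": [0, 0, -0.044]},
    {"travel": [0, 0, 0.09], "angular": [0, 0, -0.044]},
    {"travel": [0, 0, 0.09], "angular": [0, 0, -0.044]},
    {"travel": [0, 0, 0], "angular": [0, 0, 0]},
    {"travel": [0, 0, 0], "angular": [0, 0, 0]},
    {"travel": [0, 0, 0], "angular": [0, 0, 0]}
  ]
}}

```text
time: 23.28
tcp_pos: [0.4512, 0.2907, 0.1558]
tcp_rot: [[0.999, -0.044, 0.001], [-0.044, -0.999, 0.001], [0.001, -0.001, -1.0]]
force: [-0.0, 0.5, -4.9]
opening: 0.0117
grip_force: 40.0
```

>>> {"method": "carry_out", "body": {
  "moves": [
    {"travel": [0, 0, 0.085], "angular": [0, 0, 0]},
    {"travel": [0, 0, 0.063], "angular": [0, 0, 0]},
    {"travel": [0, 0, 0.04], "angular": [0, 0, 0]},
    {"travel": [0, 0, 0.025], "angular": [0, 0, 0]},
    {"travel": [0, 0, 0.015], "angular": [0, 0, 0]},
    {"travel": [0, 0, 0.006], "angular": [0, 0, 0]},
    {"travel": [0, 0, 0.006], "angular": [0, 0, 0]},
    {"travel": [0, 0, 0.006], "angular": [0, 0, 0]},
    {"travel": [0, 0, 0.004], "angular": [0, 0, 0]},
    {"travel": [0, 0, 0], "angular": [0, 0, 0]},
    {"travel": [0, 0, 0], "angular": [0, 0, 0]}
  ]
}}

```text
time: 24.65
tcp_pos: [0.4512, 0.2901, 0.1061]
tcp_rot: [[0.999, -0.043, 0.001], [-0.043, -0.999, 0.0], [0.001, -0.0, -1.0]]
force: [-0.7, -2.8, 5.4]
opening: 0.0112
grip_force: 40.0
```

>>> {"method": "carry_out", "body": {
  "moves": [
    {"travel": [0, 0, 0], "angular": [0, 0, 0]},
    {"travel": [0, 0, 0], "angular": [0, 0, 0]},
    {"travel": [0, 0, 0], "angular": [0, 0, 0]},
    {"travel": [0, 0, -0.05], "angular": [0, 0, 0]},
    {"travel": [0, 0, -0.1], "angular": [0, 0, 0]},
    {"travel": [0, 0, -0.2], "angular": [0, 0, 0]},
    {"travel": [0, 0, -0.25], "angular": [0, 0, 0]},
    {"travel": [0, 0, -0.2], "angular": [0, 0, 0]},
    {"travel": [0, 0, 0], "angular": [0, 0, 0]},
    {"travel": [0, 0, 0], "angular": [0, 0, 0]}
  ],
  "jaw": 0
}}

```text
time: 25.9
tcp_pos: [0.4502, 0.2901, 0.2649]
tcp_rot: [[0.999, -0.043, -0.001], [-0.043, -0.999, -0.0], [-0.001, 0.0, -1.0]]
force: [-0.1, 0.1, -0.6]
opening: 0.0439
grip_force: 0.0
```

Run:
```python
from h import *
a=env.grab_frame("top");b=env.grab_frame("scene")
cv2.imwrite("pics/end.png",np.vstack([cv2.resize(a,(480,300)),cv2.resize(b,(480,300))]))
```

```text
(no output)
```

View pics/end.png

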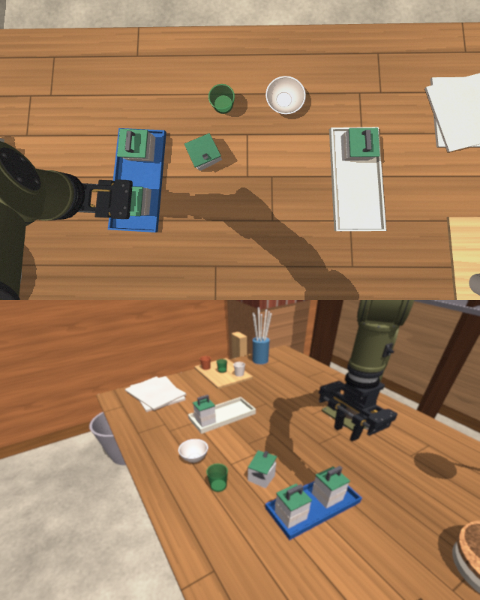

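The pictures show two tins upright in the blue tray and one upright in the white tray. The dented tin, cup and bowl are where they were.

```bash
python3 -c "
from bench import env
print(env.finish_job())"
```

```text
the job is handed in; nothing more can be done
None
```

The job is handed in at about 26 s of the 67 s allowed: the two full tins (about 5.7 N and 4.6 N) stand upright in the blue tray, the empty one (about 1.7 N) stands upright in the white tray, and the dented tin, cup and bowl were not moved.

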